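# Set two jog toggles to their centre off click

### The job

Both little stirrer controls beside the laptop were left jogging, one in each direction. Set the toggle of each one to its centre off position, so that it rests in its click there when you let go, and never let a toggle go over to the opposite side. Leave the timer and the specimen pot beside the controls where they stand.

Things in the scene. Friction and masses are not known exactly. Their poses are not given: they have to be found in the camera images.
- control_a: Off-white stirrer control, fixed, 70 mm deep (x), 60 mm wide (y). Origin: centre of its underside, z up, -x front. The front half is a flat deck rising from 24 mm (x = -35 mm) to 54 mm (x = 6 mm): its normal leans 36 degrees from vertical to the front. Behind it a housing 150 mm tall keeps an upright gripper off the toggle; one leaning 25 to 36 degrees forward fits. Toggle starts on the -y side.
- control_a_pivot (a point): Pivot of control_a's toggle, on the deck at (-6, 0, 45) mm from the control's origin, same axes. The toggle swings along y, about the line straight up the slope. It rests in the centre (off) or at a stop 20 to 27 degrees to either side. Its bush sits crooked, turned up to 8 degrees either way about that line, so the true centre lies up to 8 degrees off square to the deck and is found by feel.
- control_a_toggle_tip (a point): Free end of control_a's steel toggle bat, on its centre line, 44 mm from the pivot; z along the bat, outward. The bat is 9.6 mm thick near the tip, 6 mm at the foot; its bush is 17 mm wide, 6 mm high. Pushed in from the side it resists with 2 to 4 N at the tip, fading to nothing 6 degrees short of the centre, where it jumps into the centre click; to push it out of the click takes 3 to 5 N.
- control_b: The other stirrer control, like control_a in build, size and axes, but its toggle starts on its +y side and its bush is crooked by its own angle. The two stand about 0.10 to 0.16 m apart in a row along the laptop's right edge, the decks facing the laptop; either can be the nearer one.
- control_b_pivot (a point): Pivot of control_b's toggle, on the deck at (-6, 0, 45) mm from the control's origin, same axes; as for control_a.
- control_b_toggle_tip (a point): Free end of control_b's toggle bat, on its centre line, 44 mm from the pivot; the bat and its spring are as for control_a.
- timer: Bench timer, white, 32 x 66 x 67 mm, standing loose near the front right corner of the worktop; origin under its centre. To be left alone.
- specimen_pot_5: Specimen pot with lid, 49 mm across, 65 mm tall, standing loose beyond the farther control; origin under its centre. To be left alone.

How it is judged:
By the outcome, as a careful person would: the job done as asked, in the order asked, and still so for the second after the job is handed in, with the robot touching nothing.
It also fails if it takes over 58 s, if anything falls off the work surface, if the arm or the gripper's body presses on something with over 40 N, if the wrist force passes 120 N, or if a joint passes its speed limit or range.

### The arm

A 7-joint arm with a two-finger parallel gripper is mounted at the origin on a cart in front of the work surface, level with it; the furniture and walls round the work are solid. World frame = base frame: x ahead of the robot, y to its left, z up, the work surface at z = 0. Lengths are in m, angles in rad, forces in N, time in s.
With the tool pointing down it reaches from about 0.425 to 0.925 m from the base axis. Payload 6.8 kg.
Tool frame: the origin (TCP) lies at the very end of the fingers, on their centre line; the grasp point (between the pads) lies 19 mm behind it; z points along the fingers, y is the line along which they close (so a half turn about z gives the same grasp; the last joint's range is limited). The gripper opens to 85 mm and grips with 20 to 120 N. Pads are 22 mm wide; open, the fingers measure 114 mm over their backs; the gripper's body (76 mm by 85 mm) begins 54 mm behind the grasp point. The pads swing forward as they close: fully open they stand 13 mm farther back than shut.
Start: joints at [-0.108, 0.477, 0.022, 1.555, -0.011, 1.109, -0.083], TCP at [0.675, 0, 0.231] pointing down, gripper open.
Joint ranges: [-2.96, 2.96], [-0.34, 2.1], [-1.41, 1.46], [0.24, 2.44], [-1.37, 4.51], [0.17, 1.92], [-2.96, 2.96]. Speed limits (rad/s): [2.39, 2.39, 3.14, 3.14, 3.14, 3.14, 3.14].

### API

Orientations are given as a unit quaternion [w, x, y, z].
In Python, from station import bot gives the robot as it stands.
- The arm moves only by the tool apply_moves, never from a script. Its argument "deltas" is a list of rows, each a list of 3 entries, a list of its own where there are three numbers: the closure, from 0 (fully open) to 1 (shut), then the shift along the tool's x, y, z in units of 0.2 m (1.0 is 0.2 m), then the turn about the tool's z in units of 2 pi rad (1.0 is 2 pi rad). A call has 1 to 12 rows; each row is the pose to reach, as a shift and turn from the pose commanded when the call began, along the tool's axes at that moment, turning the shorter way round; what a row does not reach only later rows make up. A row lasts 1/10 s, in which the tool goes at most 50 mm and 8.59 degrees, less where a joint would pass 70% of its speed; a pose out of reach is approached as far as the arm can. A call with a number of a shift or a turn outside -1 to 1 is refused whole. A call with a gripper value outside its range is refused whole. The fingers move at their own pace and stop on an object; "squeeze" is the grip in N (left out, the last holds). Time passes only in rows, so rows that repeat a pose let the fingers close. It gives the time, the measured TCP pose, the force, the opening and the grip force at its end, in the units of the state.
- bot.get_obs(): the state, without advancing time (a new reading comes with each control period).
- bot.read_camera(name): name is "scene" or "side" or "wrist"; returns a dict with "color" (400x640x3 uint8, red, green, blue), "intrinsics" (3x3 intrinsics, pixels), "k1" (the pictures are not rectified: a ray, as slopes to the right and down, at radius r is drawn at 1 + k1 r^2 times it, then the intrinsics apply), "pose" (4x4, takes a point from camera to world coordinates); the wrist camera has in their place "hand_eye" (4x4, takes a point from camera to tool coordinates, whose origin is the TCP and whose axes are the flange's). Camera axes: x right, y down, z forward; pixel columns grow to the right and rows downward; lengths in m; the calibration is good to about 2 mm. A picture is of the moment at which its call begins: read the wrist's pose just before it. There is no depth.
- bot.hand_in(): hands the job in; it is judged then, once.
Trained networks look in a picture, given as the dict that the camera call returned (one of the last four; its "shot" number tells which), for a name from the list of things; names that differ only in an ending like _2 or _b are one class to them, and where a whole thing is asked for, a point or a joint stands for the part that bears it (a point fixed in the world has none). Each returns a list of dicts, best first, with "confidence" (0 to 1); they miss things now and then, are a little off and sometimes report something else, mostly with a low value. They report only what shows in the picture. A call takes as long as a camera call.
- bot.look_for(picture, target): "point" ([x, y, z] in m, in world coordinates, good to about 4 mm: the middle of the surface that is visible of it).
The state is a dict: "t": time; "q": joint angles; "joint_vel": joint speeds; "joint_torque": joint torques, N m; "eef_pos": TCP position; "tool_rot": TCP orientation; "contact_force": force on the tool from outside, world axes, zero at the start; "torque": the same for the moment, N m; "gripper_width": opening from 0.0 (shut) to 1.0 (fully open); "grasp_force": force on a finger pad.
Only numpy, scipy, OpenCV 4.12 (cv2) and the standard library are available. Lean on these libraries where they do the work, as an engineer would, in place of code of your own. Each camera call takes 0.05 s, during which the arm holds its last target. There are 200 camera calls.

## Working session

There is one attempt and no reset: what is moved stays moved. The work goes in short steps, Python scripts to look and compute and a tool call to move; the robot and the scene stay as the last step left them, time stands still between calls to the robot, and variables do not carry over. Pictures are saved under pics/ and viewed, at most 10 in all, crops included, and the job is handed in when it is done.

Besides the shell and the picture viewer there is one more tool, called after "Emit:" by a JSON object that holds its "api" and its "payload". apply_moves: Moves the arm, as the interface text tells. Its arguments: {"type":"object","properties":{"deltas":{"type":"array","items":{"type":"array"}},"squeeze":{"type":"number"}},"required":["deltas"]}

```bash
ls; mkdir -p pics; python3 - <<'E'
from station import bot
import cv2,numpy as np
o=bot.get_obs();print({k:np.round(v,3).tolist() for k,v in o.items()})
for n in("scene","side"):
    p=bot.read_camera(n);cv2.imwrite(f"pics/{n}0.png",p["color"][:,:,::-1])
    print(n,np.round(p["pose"],3).tolist(),p["intrinsics"].tolist(),p["k1"])
    for t in("control_a","control_a_pivot","control_a_toggle_tip","timer","specimen_pot_5"):
        print(t,[(np.round(d["point"],3).tolist(),round(d["confidence"],2)) for d in bot.look_for(p,t)])
E
```

```text
pics
{'t': 0.0, 'q': [-0.108, 0.478, 0.022, 1.556, -0.012, 1.109, -0.083], 'joint_vel': [0.0, -0.0, 0.0, -0.0, 0.002, -0.0, 0.002], 'joint_torque': [-0.001, -59.644, 1.608, -28.119, 0.012, 0.009, 0.0], 'eef_pos': [0.674, -0.0, 0.23], 'tool_rot': [-0.001, 0.707, 0.707, -0.001], 'contact_force': [-0.347, -0.726, -0.398], 'torque': [0.016, -0.005, 0.016], 'grasp_force': 0.0, 'gripper_width': 1.001}
scene [[0.857, -0.346, 0.381, 0.15], [-0.514, -0.542, 0.665, -0.9], [-0.024, -0.766, -0.642, 0.63], [0.0, 0.0, 0.0, 1.0]] [[402.673266496423, 0.0, 313.9382840168936], [0.0, 402.673266496423, 201.19048468534967], [0.0, 0.0, 1.0]] 0.014805277245249241
control_a [([0.387, -0.398, 0.092], 0.73), ([0.51, -0.402, 0.083], 0.72)]
control_a_pivot [([0.513, -0.401, 0.081], 0.97)]
control_a_toggle_tip [([0.509, -0.346, 0.073], 0.63)]
timer [([0.288, -0.352, 0.037], 0.76)]
specimen_pot_5 [([0.655, -0.381, 0.054], 0.85)]
side [[0.44, -0.786, 0.433, 0.116], [-0.898, -0.386, 0.211, -0.519], [0.001, -0.482, -0.876, 0.804], [0.0, 0.0, 0.0, 1.0]] [[394.6861207639547, 0.0, 314.76104788250524], [0.0, 394.6861207639547, 198.52929350203627], [0.0, 0.0, 1.0]] -0.006936185800220815
control_a [([0.504, -0.386, 0.076], 0.68), ([0.381, -0.383, 0.091], 0.66)]
control_a_pivot [([0.502, -0.39, 0.078], 0.97)]
control_a_toggle_tip []
timer [([0.284, -0.338, 0.064], 0.9)]
specimen_pot_5 [([0.652, -0.373, 0.066], 0.81)]
```

View pics/scene0.png

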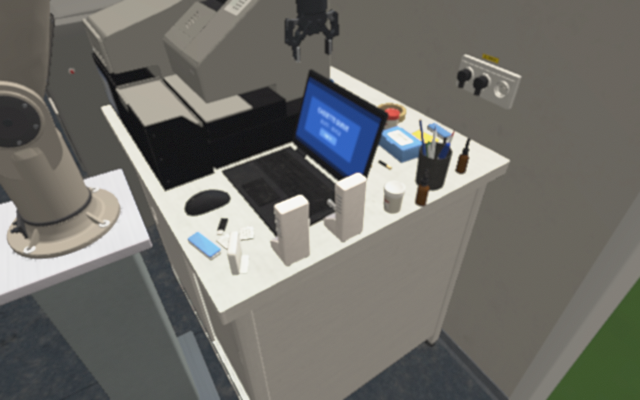

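View pics/side0.png

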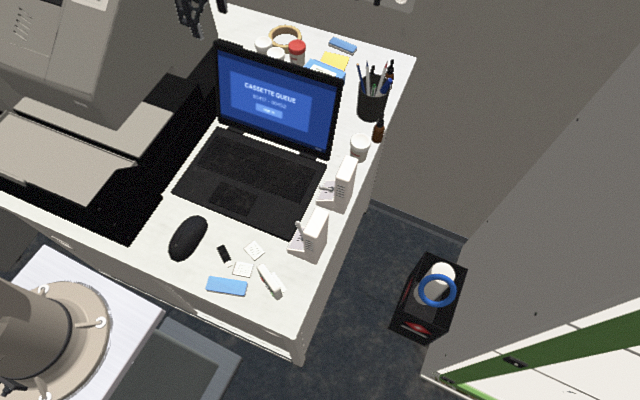

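The nearer control's toggle appears to lean +x (so it would be control_b) and the farther one's −x (control_a). I'll triangulate the laptop screen and the bats from both pictures.

```bash
cat > h.py <<'E'
import numpy as np,cv2
from station import bot
def ray(p,uv,pose=None):
    K=p["intrinsics"];k=p["k1"];d=np.array([(uv[0]-K[0,2])/K[0,0],(uv[1]-K[1,2])/K[1,1]])
    s=d.copy()
    for _ in range(10): s=d/(1+k*(s@s))
    P=p["pose"] if pose is None else pose
    return P[:3,3],P[:3,:3]@np.r_[s,1]
def proj(p,X,pose=None):
    P=p["pose"] if pose is None else pose
    c=(np.atleast_2d(X)-P[:3,3])@P[:3,:3];s=c[:,:2]/c[:,2:];K=p["intrinsics"]
    s=s*(1+p["k1"]*(s**2).sum(1,keepdims=True))
    return s*[K[0,0],K[1,1]]+[K[0,2],K[1,2]]
def tri(rs):
    A=0;b=0
    for o,d in rs:
        d=d/np.linalg.norm(d);M=np.eye(3)-np.outer(d,d);A=A+M;b=b+M@o
    return np.linalg.solve(A,b)
def wpose(o,p):
    from scipy.spatial.transform import Rotation as R
    T=np.eye(4);w=o["tool_rot"];T[:3,:3]=R.from_quat([w[1],w[2],w[3],w[0]]).as_matrix();T[:3,3]=o["eef_pos"]
    return T@p["hand_eye"]
E
python3 - <<'E'
from h import *
a=bot.read_camera("scene");b=bot.read_camera("side");w=bot.read_camera("wrist")
for n,u,v in(("scrTL",(312,72),(218,42)),("scrTR",(385,92),(340,75)),("scrBR",(365,178),(329,157)),("lapFR",(275,229),(298,234))):
    print(n,np.round(tri([ray(a,u),ray(b,v)]),3))
print(np.round(w["hand_eye"],3).tolist(),w["intrinsics"].tolist())
c=b["color"][110:290,230:400]
cv2.imwrite("pics/c1.png",cv2.resize(c,None,fx=3.3,fy=3.3,interpolation=cv2.INTER_CUBIC)[:,:,::-1])
E
```

```text
scrTL [ 0.665 -0.013  0.212]
scrTR [ 0.648 -0.317  0.271]
scrBR [ 0.598 -0.327  0.08 ]
lapFR [ 0.382 -0.347  0.067]
[[0.001, -0.963, -0.27, 0.069], [1.0, 0.001, 0.001, -0.001], [-0.0, -0.27, 0.963, -0.143], [0.0, 0.0, 0.0, 1.0]] [[310.5429813516522, 0.0, 316.5869722198377], [0.0, 310.5429813516522, 202.83756208204565], [0.0, 0.0, 1.0]]
```

View pics/c1.png

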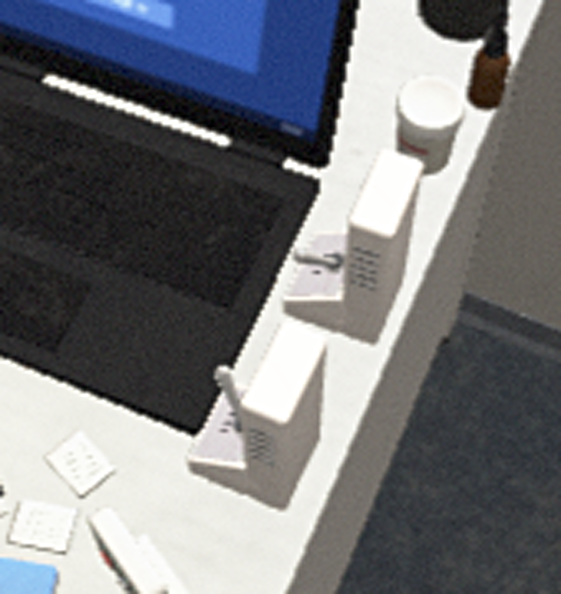

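The picture confirms it: control_b is near (bat leaning +x) and control_a is far (bat leaning −x). I'll move above them for a close look.

Emit:
{"api": "apply_moves", "payload": {"deltas": [[0,[0,0,-0.25],0],[0,[0,0,-0.5],0],[0,[-0.2,-0.2,-0.5],0],[0,[-0.4,-0.4,-0.5],0],[0,[-0.6,-0.6,-0.5],0],[0,[-0.8,-0.8,-0.5],0],[0,[-1,-1,-0.5],0],[0,[-1,-1,-0.5],0],[0,[-1,-1,-0.5],0],[0,[-1,-1,-0.5],0]]}}

```text
t: 1.75
eef_pos: [0.4749, -0.2003, 0.3317]
tool_rot: [0.0, 0.708, 0.707, 0.0]
contact_force: [1.2, 0.3, -0.1]
gripper_width: 0.999
grasp_force: 0.0
```

Emit:
{"api": "apply_moves", "payload": {"deltas": [[0,[-0.2,-0.05,0.1],0],[0,[-0.4,-0.15,0.2],0],[0,[-0.5,-0.15,0.3],0],[0,[-0.5,-0.15,0.3],0],[0,[-0.5,-0.15,0.3],0],[0,[-0.5,-0.15,0.3],0]]}}

```text
t: 2.35
eef_pos: [0.4468, -0.2983, 0.272]
tool_rot: [0.0, 0.706, 0.708, 0.001]
contact_force: [0.3, -0.7, -0.7]
gripper_width: 1.001
grasp_force: 0.0
```

```bash
python3 - <<'E'
from h import *
o=bot.get_obs();p=bot.read_camera("wrist");print(o["t"],o["eef_pos"],o["tool_rot"],o["contact_force"])
cv2.imwrite("pics/w1.png",p["color"][:,:,::-1])
for t in("control_a","control_a_pivot","control_a_toggle_tip"):
    print(t,[(np.round(d["point"],3).tolist(),round(d["confidence"],2)) for d in bot.look_for(p,t)])
E
```

```text
2.35 [ 0.44680434 -0.29826726  0.27195001] [3.69626974e-04 7.05930504e-01 7.08280793e-01 5.51690750e-04] [ 0.31228159 -0.67026792 -0.69621135]
control_a [([0.396, -0.37, 0.1], 0.84), ([0.524, -0.37, 0.081], 0.72)]
control_a_pivot [([0.522, -0.379, 0.075], 0.87)]
control_a_toggle_tip [([0.409, -0.339, 0.071], 0.52)]
```

View pics/w1.png

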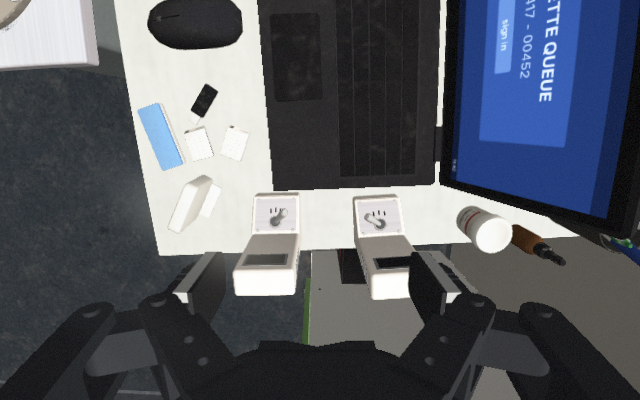

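The wrist view shows both decks: near one at about (277,215) with its tip near (283,210), far one at about (380,215) with its tip near (370,222). I'll crop it to measure the corners.

```bash
python3 - <<'E'
import cv2
c=cv2.imread("pics/w1.png")[185:305,225:425]
cv2.imwrite("pics/w1c.png",cv2.resize(c,None,fx=4,fy=4,interpolation=cv2.INTER_CUBIC))
E
```

```text
(no output)
```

View pics/w1c.png

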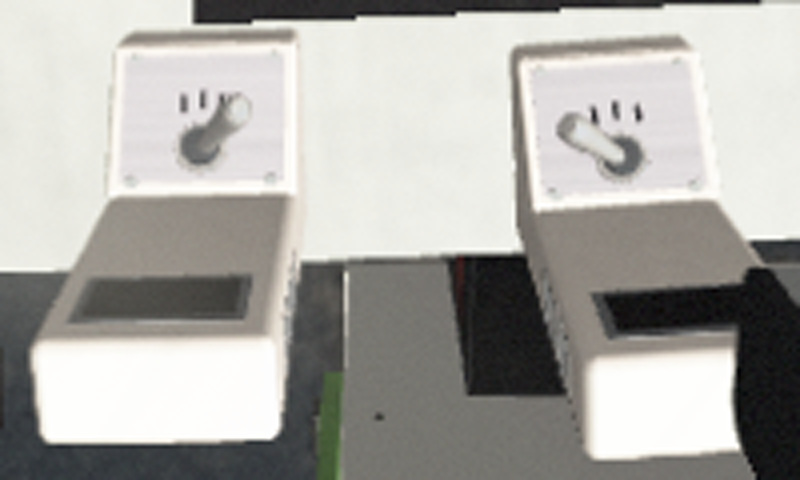

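```bash
cat >> h.py <<'E'
def ctl(x,y,w,P):
    c,s=np.cos(w),np.sin(w);return np.asarray(P)@np.array([[c,s,0],[-s,c,0],[0,0,1]])+[x,y,0]
def bat(th):  # tip in control frame; th = lean toward +y, about the up-slope line
    n=np.array([-np.sin(np.radians(36)),0,np.cos(np.radians(36))])
    return np.array([-6,0,45])/1e3+.044*(np.cos(th)*n+np.sin(th)*np.array([0,1,0]))
E
python3 - <<'E'
from h import *
from scipy.optimize import least_squares
o=bot.get_obs();p=bot.read_camera("wrist");T=wpose(o,p)
L=lambda x,y,z:np.array([x,y,z])/1e3
D={"b":[((116,46),L(-35,-30,24)),((298,42),L(-35,30,24)),((110,196),L(6,-30,54)),((294,194),L(6,30,54)),((34,342),L(6,-30,150)),((282,338),L(6,30,150)),((40,442),L(35,-30,150)),((278,438),L(35,30,150))],
"a":[((522,64),L(-35,-30,24)),((698,50),L(-35,30,24)),((536,212),L(6,-30,54)),((718,200),L(6,30,54)),((584,358),L(6,-30,150)),((590,458),L(35,-30,150))]}
tip={"b":(238,108),"a":(572,132)}
for k,v in D.items():
    uv=np.array([q[0] for q in v])/4+[225,185];X=[q[1] for q in v]
    r=least_squares(lambda s:(proj(p,ctl(*s,X),T)-uv).ravel(),[.39 if k=="b" else .52,-.39,-1.57])
    t=np.array(tip[k])/4+[225,185]
    f=least_squares(lambda a:(proj(p,ctl(*r.x,bat(a[0])),T)-t).ravel(),[0.])
    print(k,r.x.round(4),"yaw",np.degrees(r.x[2]).round(1),"rms px",np.sqrt(np.mean(r.fun**2)).round(2),"lean",np.degrees(f.x).round(1),f.fun.round(1),
      "pivot",ctl(*r.x,[L(-6,0,45)]).round(4),"tip",ctl(*r.x,bat(f.x[0])).round(4),"ctr",ctl(*r.x,bat(0)).round(4))
E
```

```text
b [ 0.395  -0.3646 -1.5496] yaw -88.8 rms px 1.02 lean [20.] [ 0.1 -1.3] pivot [[ 0.3948 -0.3586  0.045 ]] tip [ 0.4094 -0.334   0.0785] ctr [ 0.3943 -0.3328  0.0806]
a [ 0.5273 -0.3683 -1.5126] yaw -86.7 rms px 1.11 lean [-29.2] [-0.4 -1.9] pivot [[ 0.5269 -0.3623  0.045 ]] tip [ 0.5042 -0.3411  0.0761] ctr [ 0.5254 -0.3365  0.0806]
```

Emit:
{"api": "apply_moves", "payload": {"deltas": [[0,[0.05,0.05,0],-0.02],[0,[0.05,0.05,0],-0.04],[0,[0.05,0.05,0],-0.06],[0,[0.05,0.05,0],-0.08],[0,[0.05,0.05,0],-0.1],[0,[0.05,0.05,0],-0.12],[0,[0.05,0.05,0],-0.14],[0,[0.05,0.05,0],-0.16],[0,[0.05,0.05,0],-0.18],[0,[0.05,0.05,0],-0.2],[0,[0.05,0.05,0],-0.22],[0,[0.05,0.05,0],-0.24]]}}

```text
t: 3.8
eef_pos: [0.4552, -0.2898, 0.2716]
tool_rot: [0.0, 0.029, 1.0, -0.0]
contact_force: [0.3, -0.4, 0.3]
gripper_width: 0.997
grasp_force: 0.0
```

Emit:
{"api": "apply_moves", "payload": {"deltas": [[0,[0,0,0.1],-0.01],[0,[0,0,0.2],-0.01],[0,[0,0,0.3],-0.01],[0,[0,0,0.4],-0.01],[0,[0,0,0.4],-0.01],[0,[0,0,0.4],-0.01],[0,[0,0,0.4],-0.01]]}}

```text
t: 4.5
eef_pos: [0.4558, -0.2903, 0.1926]
tool_rot: [0.001, 0.0, 1.0, -0.0]
contact_force: [-0.0, -0.5, 0.7]
gripper_width: 1.002
grasp_force: 0.0
```

```bash
python3 - <<'E'
from h import *
o=bot.get_obs();print(o["t"],o["eef_pos"],o["tool_rot"],o["contact_force"],o["q"])
p=bot.read_camera("wrist");s=bot.read_camera("scene")
c=s["color"][100:280,230:430]
c=cv2.resize(c,None,fx=2,fy=2,interpolation=cv2.INTER_CUBIC)
w=p["color"][:360,:400]
cv2.imwrite("pics/m2.png",np.hstack([c,w])[:,:,::-1])
E
```

```text
4.5 [ 0.4558241  -0.29032868  0.1926007 ] [ 9.60057565e-04  3.42352541e-06  9.99999432e-01 -4.63570453e-04] [-0.03048711 -0.46210362  0.69944096] [ 0.45990929  0.29893577 -0.00992043  1.91968026  0.00366815  0.92086147
  2.01900478]
```

View pics/m2.png

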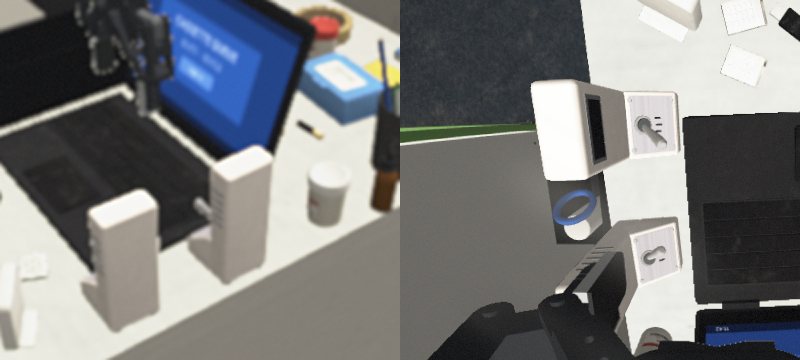

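Emit:
{"api": "apply_moves", "payload": {"deltas": [[0,[0,0,0.15],0],[0,[0,0,0.3],0],[0,[0,0,0.45],0],[0,[0,0,0.55],0],[0,[0,0,0.65],0],[0,[0,0,0.7],0],[0,[0,0,0.73],0],[0,[0,0,0.73],0],[0,[0,0,0.73],0]]}}

```text
t: 5.5
eef_pos: [0.4556, -0.2904, 0.0461]
tool_rot: [0.001, 0.0, 1.0, -0.0]
contact_force: [0.0, -0.2, 0.3]
gripper_width: 0.999
grasp_force: 0.0
```

```bash
python3 - <<'E'
from h import *
o=bot.get_obs();print(o["t"],o["eef_pos"],o["tool_rot"],o["contact_force"])
p=bot.read_camera("wrist");s=bot.read_camera("side")
c=s["color"][110:270,240:400]
c=cv2.resize(c,None,fx=2.5,fy=2.5,interpolation=cv2.INTER_CUBIC)
w=p["color"][:400,:400]
cv2.imwrite("pics/m3.png",np.hstack([c,w])[:,:,::-1])
E
```

```text
5.5 [ 0.45563581 -0.29035187  0.04614741] [ 6.38907086e-04  6.44872243e-05  9.99999741e-01 -3.25432222e-04] [ 0.02496518 -0.24205734  0.33998296]
```

View pics/m3.png

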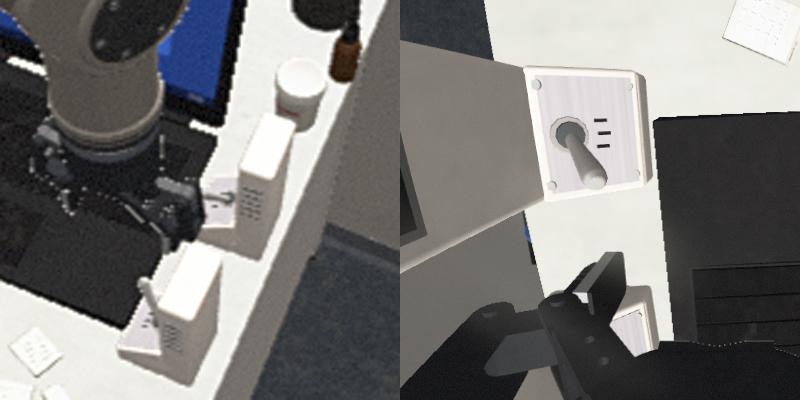

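Emit:
{"api": "apply_moves", "payload": {"deltas": [[0,[0.05,0,0],0],[0,[0.1,0,0],0],[0,[0.12,0,0],0],[0,[0.12,0,0],0],[0,[0.12,0,0],0]]}}

```text
t: 6.1
eef_pos: [0.4311, -0.2901, 0.0455]
tool_rot: [0.0, 0.0, 1.0, -0.0]
contact_force: [-0.2, 0.1, 0.2]
gripper_width: 0.997
grasp_force: 0.0
```

Emit:
{"api": "apply_moves", "payload": {"deltas": [[0,[0.01,0,0],0],[0,[0.02,0,0],0],[0,[0.02,0,0],0],[0,[0.02,0,0],0]]}}

```text
t: 6.5
eef_pos: [0.4271, -0.29, 0.0453]
tool_rot: [0.0, -0.0, 1.0, 0.0]
contact_force: [0.2, -0.3, -0.3]
gripper_width: 1.003
grasp_force: 0.0
```

Emit:
{"api": "apply_moves", "payload": {"deltas": [[0,[0.01,0,0],0],[0,[0.02,0,0],0],[0,[0.02,0,0],0],[0,[0.02,0,0],0]]}}

```text
t: 6.9
eef_pos: [0.4236, -0.2899, 0.0455]
tool_rot: [0.0, -0.0, 1.0, -0.0]
contact_force: [1.9, 0.0, 0.8]
gripper_width: 0.998
grasp_force: 1.0
```

Emit:
{"api": "apply_moves", "payload": {"deltas": [[0,[0.005,0,0],0],[0,[0.01,0,0],0],[0,[0.01,0,0],0],[0,[0.01,0,0],0]]}}

```text
t: 7.3
eef_pos: [0.4213, -0.29, 0.0455]
tool_rot: [0.0, -0.0, 1.0, -0.0]
contact_force: [3.9, 2.5, 2.5]
gripper_width: 1.0
grasp_force: 1.8
```

Emit:
{"api": "apply_moves", "payload": {"deltas": [[0,[0.005,0,0],0],[0,[0.01,0,0],0],[0,[0.01,0,0],0],[0,[0.01,0,0],0]]}}

```text
t: 7.7
eef_pos: [0.4188, -0.2901, 0.0453]
tool_rot: [-0.0, 0.0, 1.0, -0.0]
contact_force: [3.4, 0.5, 2.5]
gripper_width: 0.998
grasp_force: 1.7
```

Emit:
{"api": "apply_moves", "payload": {"deltas": [[0,[0.005,0,0],0],[0,[0.005,0,0],0],[0,[0.005,0,0],0]]}}

```text
t: 8.0
eef_pos: [0.4178, -0.2901, 0.0453]
tool_rot: [-0.0, 0.0, 1.0, 0.0]
contact_force: [4.0, 1.7, 3.4]
gripper_width: 1.002
grasp_force: 1.7
```

```bash
python3 - <<'E'
from h import *
o=bot.get_obs();print(o["t"],o["eef_pos"],o["contact_force"])
p=bot.read_camera("wrist")
w=p["color"][:400,:400]
cv2.imwrite("pics/m4.png",w[:,:,::-1])
E
```

```text
8.0 [ 0.41778298 -0.29007163  0.04525512] [3.96380213 1.71901139 3.35804906]
```

View pics/m4.png

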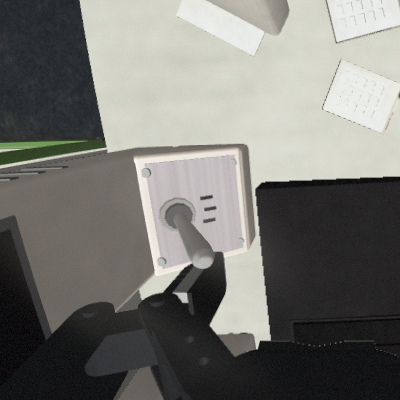

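The finger presses on b's bat near its tip at (203,258), and the toggle is still on its +x side. I'll continue in 1 mm steps.

Emit:
{"api": "apply_moves", "payload": {"deltas": [[0,[0.005,0,0],0],[0,[0.005,0,0],0],[0,[0.005,0,0],0]]}}

```text
t: 8.35
eef_pos: [0.4169, -0.29, 0.0453]
tool_rot: [-0.0, 0.0, 1.0, -0.0]
contact_force: [3.6, 0.6, 3.0]
gripper_width: 1.0
grasp_force: 1.7
```

Emit:
{"api": "apply_moves", "payload": {"deltas": [[0,[0.005,0,0],0],[0,[0.005,0,0],0],[0,[0.005,0,0],0]]}}

```text
t: 8.65
eef_pos: [0.4158, -0.29, 0.0452]
tool_rot: [-0.0, 0.0, 1.0, 0.0]
contact_force: [4.2, 0.7, 2.6]
gripper_width: 0.999
grasp_force: 1.7
```

Emit:
{"api": "apply_moves", "payload": {"deltas": [[0,[0.005,0,0],0],[0,[0.005,0,0],0],[0,[0.005,0,0],0]]}}

```text
t: 8.95
eef_pos: [0.4133, -0.2899, 0.0447]
tool_rot: [-0.001, 0.001, 1.0, 0.0]
contact_force: [-0.1, 0.3, 0.0]
gripper_width: 1.001
grasp_force: 0.0
```

b's resistance vanished, so it clicked. I'll back off and check by measuring its lean.

Emit:
{"api": "apply_moves", "payload": {"deltas": [[0,[-0.05,0,0],0],[0,[-0.15,0,0],0],[0,[-0.25,0,0],0],[0,[-0.25,-0.02,0],0],[0,[-0.25,-0.02,0],0],[0,[-0.25,-0.02,0],0]]}}

```text
t: 9.55
eef_pos: [0.4637, -0.2941, 0.0449]
tool_rot: [-0.001, 0.001, 1.0, 0.0]
contact_force: [-0.1, 0.6, -0.1]
gripper_width: 1.003
grasp_force: 0.0
```

```bash
python3 - <<'E'
from h import *
o=bot.get_obs();p=bot.read_camera("wrist");T=wpose(o,p);print(o["t"],o["eef_pos"],o["contact_force"])
w=p["color"][:400,:400].copy()
for a in(-8,-4,0,4,8):
    u=proj(p,ctl(.395,-.3646,-1.5496,bat(np.radians(a))),T)[0]; print(a,u.round(0))
cv2.imwrite("pics/m5.png",cv2.resize(w[:250],None,fx=2,fy=2)[:,:,::-1])
E
```

```text
9.55 [ 0.46369423 -0.29413299  0.04485208] [-0.07754493  0.59352597 -0.09200115]
-8 [198.  97.]
-4 [199. 107.]
0 [200. 116.]
4 [201. 125.]
8 [202. 135.]
```

View pics/m5.png

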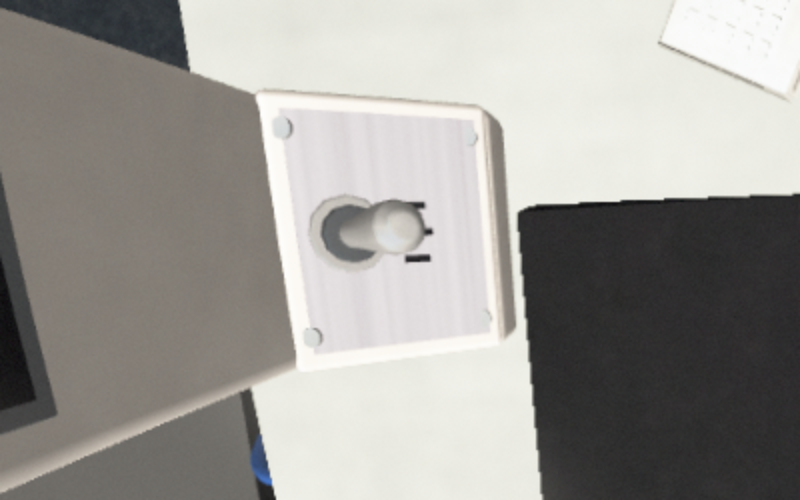

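b's tip shows at (200,113) in the full picture, which is a lean of about −1°, so it rests at centre. Now control_a, pushed toward +x (tool −x).

Emit:
{"api": "apply_moves", "payload": {"deltas": [[0,[-0.05,0,0],0],[0,[-0.09,0,0],0],[0,[-0.1,0,0],0],[0,[-0.1,0,0],0],[0,[-0.1,0,0],0]]}}

```text
t: 10.1
eef_pos: [0.4849, -0.2939, 0.0452]
tool_rot: [-0.0, -0.0, 1.0, 0.0]
contact_force: [-0.1, -0.5, -0.5]
gripper_width: 1.004
grasp_force: 0.0
```

Emit:
{"api": "apply_moves", "payload": {"deltas": [[0,[-0.01,0,0],0],[0,[-0.015,0,0],0],[0,[-0.015,0,0],0],[0,[-0.015,0,0],0]]}}

```text
t: 10.5
eef_pos: [0.488, -0.294, 0.0453]
tool_rot: [-0.0, 0.0, 1.0, 0.0]
contact_force: [-0.0, -0.1, 0.2]
gripper_width: 0.997
grasp_force: 0.0
```

Emit:
{"api": "apply_moves", "payload": {"deltas": [[0,[-0.01,0,0],0],[0,[-0.015,0,0],0],[0,[-0.015,0,0],0],[0,[-0.015,0,0],0]]}}

```text
t: 10.9
eef_pos: [0.491, -0.294, 0.0453]
tool_rot: [-0.0, -0.0, 1.0, 0.0]
contact_force: [-0.9, -0.2, -2.0]
gripper_width: 1.0
grasp_force: 0.0
```

Emit:
{"api": "apply_moves", "payload": {"deltas": [[0,[-0.005,0,0],0],[0,[-0.01,0,0],0],[0,[-0.01,0,0],0],[0,[-0.01,0,0],0]]}}

```text
t: 11.3
eef_pos: [0.4925, -0.2938, 0.0452]
tool_rot: [-0.0, 0.0, 1.0, 0.0]
contact_force: [-2.4, 1.0, 2.6]
gripper_width: 0.999
grasp_force: 1.6
```

Emit:
{"api": "apply_moves", "payload": {"deltas": [[0,[-0.005,0,0],0],[0,[-0.01,0,0],0],[0,[-0.01,0,0],0],[0,[-0.01,0,0],0]]}}

```text
t: 11.7
eef_pos: [0.495, -0.2937, 0.0452]
tool_rot: [-0.0, -0.0, 1.0, 0.0]
contact_force: [-3.0, 2.0, 1.6]
gripper_width: 1.0
grasp_force: 1.7
```

Emit:
{"api": "apply_moves", "payload": {"deltas": [[0,[-0.005,0,0],0],[0,[-0.01,0,0],0],[0,[-0.01,0,0],0],[0,[-0.01,0,0],0]]}}

```text
t: 12.1
eef_pos: [0.497, -0.2938, 0.0452]
tool_rot: [-0.0, -0.0, 1.0, 0.0]
contact_force: [-2.7, 2.6, 2.0]
gripper_width: 1.001
grasp_force: 1.7
```

Emit:
{"api": "apply_moves", "payload": {"deltas": [[0,[-0.005,0,0],0],[0,[-0.005,0,0],0],[0,[-0.005,0,0],0]]}}

```text
t: 12.4
eef_pos: [0.4981, -0.2938, 0.0452]
tool_rot: [0.0, -0.0, 1.0, 0.0]
contact_force: [-4.3, 2.3, 1.4]
gripper_width: 0.999
grasp_force: 1.8
```

Emit:
{"api": "apply_moves", "payload": {"deltas": [[0,[-0.005,0,0],0],[0,[-0.005,0,0],0],[0,[-0.005,0,0],0]]}}

```text
t: 12.7
eef_pos: [0.4991, -0.2939, 0.0453]
tool_rot: [0.0, -0.0, 1.0, 0.0]
contact_force: [-3.6, 2.7, 2.1]
gripper_width: 1.0
grasp_force: 1.9
```

Emit:
{"api": "apply_moves", "payload": {"deltas": [[0,[-0.005,0,0],0],[0,[-0.005,0,0],0],[0,[-0.005,0,0],0]]}}

```text
t: 13.0
eef_pos: [0.5, -0.2939, 0.0453]
tool_rot: [-0.0, -0.0, 1.0, 0.0]
contact_force: [-2.9, 2.9, 2.1]
gripper_width: 1.002
grasp_force: 2.0
```

Emit:
{"api": "apply_moves", "payload": {"deltas": [[0,[-0.005,0,0],0],[0,[-0.005,0,0],0],[0,[-0.005,0,0],0]]}}

```text
t: 13.3
eef_pos: [0.501, -0.2939, 0.0453]
tool_rot: [-0.0, 0.0, 1.0, 0.0]
contact_force: [-3.9, 2.6, 1.3]
gripper_width: 1.001
grasp_force: 2.0
```

Emit:
{"api": "apply_moves", "payload": {"deltas": [[0,[-0.005,0,0],0],[0,[-0.005,0,0],0],[0,[-0.005,0,0],0]]}}

```text
t: 13.6
eef_pos: [0.5021, -0.294, 0.0453]
tool_rot: [0.0, -0.0, 1.0, -0.0]
contact_force: [-2.9, 2.0, 2.0]
gripper_width: 1.0
grasp_force: 1.8
```

Emit:
{"api": "apply_moves", "payload": {"deltas": [[0,[-0.005,0,0],0],[0,[-0.005,0,0],0],[0,[-0.005,0,0],0]]}}

```text
t: 13.9
eef_pos: [0.5043, -0.2946, 0.0456]
tool_rot: [0.001, -0.0, 1.0, -0.001]
contact_force: [0.0, 0.3, -0.1]
gripper_width: 1.0
grasp_force: 0.0
```

Emit:
{"api": "apply_moves", "payload": {"deltas": [[0,[-0.005,0,0],0],[0,[-0.005,0,0],0],[0,[-0.005,0,0],0]]}}

```text
t: 14.2
eef_pos: [0.5044, -0.2942, 0.0454]
tool_rot: [0.0, -0.0, 1.0, -0.0]
contact_force: [-0.3, 0.1, 0.4]
gripper_width: 1.0
grasp_force: 0.0
```

a clicked too. Backing off and raising for a check.

Emit:
{"api": "apply_moves", "payload": {"deltas": [[0,[0.05,0,0],0],[0,[0.15,0,0],0],[0,[0.24,0,0],0],[0,[0.24,0,0],0],[0,[0.24,0,-0.2],0],[0,[0.24,0,-0.4],0],[0,[0.24,0,-0.6],0],[0,[0.24,0.1,-0.8],0],[0,[0.24,0.2,-0.9],0],[0,[0.24,0.2,-0.9],0],[0,[0.24,0.2,-0.9],0]]}}

```text
t: 15.3
eef_pos: [0.4564, -0.254, 0.2255]
tool_rot: [0.001, -0.001, 1.0, -0.0]
contact_force: [-0.3, 0.1, -0.9]
gripper_width: 0.998
grasp_force: 0.0
```

```bash
python3 - <<'E'
from h import *
o=bot.get_obs();p=bot.read_camera("wrist");T=wpose(o,p);print(o["t"],o["eef_pos"],o["contact_force"])
for k,s in(("b",(.395,-.3646,-1.5496)),("a",(.5273,-.3683,-1.5126))):
  for a in(-24,-8,-4,0,4):
    print(k,a,proj(p,ctl(*s,bat(np.radians(a))),T)[0].round(0))
w=p["color"][40:320,130:330]
cv2.imwrite("pics/m6.png",cv2.resize(w,None,fx=2,fy=2,interpolation=cv2.INTER_CUBIC)[:,:,::-1])
E
```

```text
15.3 [ 0.45640987 -0.2539521   0.22554464] [-0.3158011   0.08312614 -0.93794125]
b -24 [226. 104.]
b -8 [229. 117.]
b -4 [229. 121.]
b 0 [229. 124.]
b 4 [230. 128.]
a -24 [231. 240.]
a -8 [234. 251.]
a -4 [235. 254.]
a 0 [235. 257.]
a 4 [235. 260.]
```

View pics/m6.png

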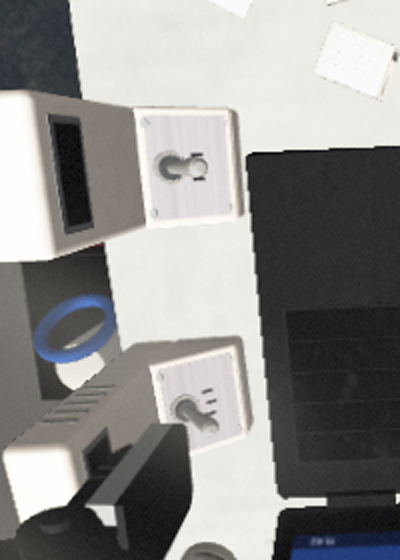

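b's tip is at (229,124), a lean of 0°. a's tip is at (234,252), about −7°: 22° from its stop and within its bush's crookedness. Both are in their clicks and the robot is clear.

```bash
python3 -c "
from station import bot
print(bot.hand_in())"
```

```text
the job is handed in; nothing more can be done
None
```

I set both stirrer toggles to their centre off clicks without letting either go over to the other side, left the timer and specimen pot alone, and handed the job in at about 15 s with the robot clear; no verdict was returned.

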